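# Lock a clevis pin with a spring cotter

## Robot

A 6-joint arm with a two-finger parallel gripper is mounted at the origin on a cart in front of the work surface, level with it; the furniture and walls round the work are solid. World frame = base frame: x ahead of the robot, y to its left, z up, the work surface at z = 0. Lengths are in m, angles in rad, forces in N, time in s.
With the tool pointing down it reaches from about 0.25 to 0.725 m from the base axis. Payload 4 kg.
Tool frame: the origin (TCP) lies where the fingers leave the gripper's body, on its centre line; the fingertips stand 73 mm ahead of it and the grasp point (between the pads) lies 54 mm ahead of it (env.grip_depth is the distance from the TCP to the grasp point, in m); z points along the fingers, x is the direction in which the jaws open and shut, and the axes are right-handed (so a half turn about z gives the same grasp; the last joint's range is limited). The gripper opens to 85 mm and grips with 20 to 120 N. Pads are 22 mm wide; open, the fingers measure 114 mm over their backs; the gripper's body (76 mm by 85 mm) begins 54 mm behind the grasp point. The pads swing forward as they close: fully open they stand 13 mm farther back than shut.
Start: joints at [1.242, 0.241, 0.005, 1.335, 0, 1.571], TCP at [0.161, 0.473, 0.304] pointing down, gripper open.
Joint ranges: [-2.72, 2.72], [-1.05, 1.87], [-1.09, 1.28], [-1.99, 2.15], [-1.42, 1.44], [-3.14, 3.14]. Speed limits (rad/s): [2.79, 2.79, 3.14, 3.14, 3.14, 3.14].

## Interface

Orientations are given as [roll, pitch, yaw] about the fixed x, y, z axes, in that order (R = Rz(yaw) Ry(pitch) Rx(roll)).
In Python, from workcell import observe, imaging, env, spotter gives the robot as it stands.
- The arm moves only by the tool step_arm, never from a script. Its argument "motion" is a list of rows, each an object with "travel": the shift along the tool's x, y, z in m, a list of three; "yaw": the turn about the tool's z in degrees. A call has 1 to 20 rows; each row is the pose to reach, as a shift and turn from the pose commanded when the call began, along the tool's axes at that moment; what a row does not reach only later rows make up. A row lasts 1/12 s, in which the tool goes at most 41.7 mm and 7.16 degrees, less where a joint would pass 70% of its speed; a pose out of reach is approached as far as the arm can. A call with a gripper value outside its range is refused whole. "claw" is the gripper command: -1 is fully open, 1 is shut, values between are in proportion, set as the call begins (left out, the last holds). The fingers move at their own pace and stop on an object; the grip force is fixed at half the most. Time passes only in rows, so rows that repeat a pose let the fingers close. It gives the time, the measured TCP pose, the force and the opening at its end, in the units of the state.
- observe(): the state, without advancing time (a new reading comes with each control period).
- imaging.snapshot(name): name is "scene" or "top"; returns a dict with "color" (384x512x3 uint8, blue, green, red), "fx", "fy", "cx", "cy" (pixels), "world_from_camera" (4x4, takes a point from camera to world coordinates). Camera axes: x right, y up, looking along -z (the intrinsics and any distortion apply to the point x, -y, -z); pixel columns grow to the right and rows downward; lengths in m; the calibration is good to about 2 mm. A picture is of the moment at which its call begins. There is no depth.
- env.sign_off(): hands the job in, once; it reports no verdict.
Trained networks look in a picture, given as the dict that the camera call returned (one of the last four; its "shot" number tells which), for a name from the list of things; names that differ only in an ending like _2 or _b are one class to them, and where a whole thing is asked for, a point or a joint stands for the part that bears it (a point fixed in the world has none). Each returns a list of dicts, best first, with "p" (0 to 1); they miss things now and then, are a little off and sometimes report something else, mostly with a low value. They report only what shows in the picture. A call takes as long as a camera call.
- spotter.silhouettes(name, picture): "mask" (384x512 bool, what is visible of it) and "centre" ([column, row] in pixels, amid what is visible of it).
- spotter.spot_point(name, picture): "centre" ([column, row] in pixels: a listed point, or the origin of a listed thing).
The state is a dict: "time": time; "qpos": joint angles; "joint_vel": joint speeds; "joint_efforts": joint torques, N m; "position": TCP position; "ee_rot": TCP orientation; "ft_force": force on the tool from outside, world axes, zero at the start; "torque": the same for the moment, N m; "finger_gap": opening from 0.0 (shut) to 1.0 (fully open).
Only numpy, scipy, OpenCV 4.12 (cv2) and the standard library are available. Lean on these libraries where they do the work, as an engineer would, in place of code of your own. Each camera call takes 0.05 s, during which the arm holds its last target.

## Task

The clevis pin of the bench fixture's link bar is in place but not yet secured. Take the spring cotter out of its storage block by the black grip, feel for the cross hole in the pin's free end, and push the straight leg gently down through it until the bow snaps over the side of the pin and the collar is down on the pin; then let go. Never press or lever the cotter hard against the fixture (25 N bends it), and leave the other things where they are.

Things in the scene. Friction and masses are not known exactly. Their poses are not given: they have to be found in the camera images.
- cotter: Spring cotter (hair pin) of 5 mm wire, 82 g, upright in the storage block at first. Origin: on the straight leg's axis (own z, up) in the underside of its 14 mm round collar. The leg ends in a flat tip (edge bevelled 0.8 mm) at z = -45 mm. The springy bow leg is on the +y side: narrow nose (6.3 mm clear from the z axis) at z = -20 mm, flared tip at y = 15 mm, z = -32 mm.
- cotter_grip (a point): Middle of the cotter's black grip block, 34 mm above the collar's underside; the block is 22 mm along the cotter's x, 12 mm along its y (take it across these 12 mm) and 36 mm high.
- cotter_bow (a joint): Angle of the bow, rad: 0 relaxed, positive sprung outward; about 0.13 while the nose passes the pin's widest place, near 0 again after the snap. Spring 3 N m/rad: pushing the cotter down over the pin takes some 5 to 10 N just before the snap, then little.
- storage_block: Grey block 50 mm (x) by 35 mm (y), 52 mm high, on a 70 mm foot plate, fixed. Origin: on the worktop under its leg hole (6.8 mm square, 5 mm from the +y face). The cotter's leg stands in the hole, collar on the block's top, bow hanging over the +y face, axes along the block's. Lift it 50 mm straight up to clear; a scale with a black cup, 130 mm high, stands on the way to the fixture.
- fixture: Fixed grey base plate (106 x 90 x 10 mm) with two round-topped lugs (top at z = 88 mm). A horizontal steel clevis pin, 20 mm thick, runs through them along x, axis 70 mm above the worktop, its free end out to -x by 38 to 58 mm from the near lug's face (x = -12 mm), nothing but the plate below. A dark link bar runs to -y, to a post 118 mm off, 88 mm high. Origin: on the worktop.
- hole_mid (a point): Point on the crest of the pin's free end, 80 mm above the worktop, at x = -36 mm, y = 0 of the fixture. The pin floats lengthwise (stiffly, 25 N; it does not turn): its vertical cross hole, 6.6 mm square, right through, edges broken 0.5 mm, is anywhere within 10 mm of this point along the fixture's x, not measured. The cotter goes in with its x along the fixture's x, bow to either side.
- sample_jar: Bystander: sample jar with a white lid, 48 mm wide, 57 mm high; origin at the centre of its underside.
- tape_roll: Bystander: roll of tape lying flat, 72 mm wide, 19 mm high; origin at the centre of its underside.
- brass_weight: Bystander: brass weight with a knob, 22 mm wide, 33 mm high; origin at the centre of its underside.
- stopper: Bystander: red-brown rubber stopper, 23 mm wide, 28 mm high; origin at the centre of its underside.

How it is judged:
On the way, in this order (a step that is already met when the one before it is completed fails the run):
1. the straight leg is in the pin's cross hole, at least 15 mm below the pin's crest (x of cotter in the frame of fixture between -0.0495 and -0.0225 m and y of cotter in the frame of fixture between -0.004 and 0.004 m and angle between cotter's own z axis and vertical below 0.2 rad and z of cotter in the frame of fixture below 0.11 m), for 0.05 s.
2. the bow has snapped over the pin and the collar is down to within 4 mm of it (x of cotter in the frame of fixture between -0.0495 and -0.0225 m and y of cotter in the frame of fixture between -0.004 and 0.004 m and angle between cotter's own z axis and vertical below 0.2 rad and z of cotter in the frame of fixture between 0.077 and 0.084 m and value of joint cotter_bow below 0.07 rad), for 0.2 s.
At the end, for the whole second after the job is handed in: The cotter's leg stands upright (within 0.2 rad) in the clevis pin's cross hole (its axis within 4 mm of the pin's axis and within 13.5 mm of hole_mid along the pin), its collar at most 4 mm above the pin's crest, the bow sprung back over the pin's side (below 0.07 rad), at rest and released (all of step 2 and linear speed of cotter below 0.02 m/s); the robot touches nothing.
It fails at once if the cotter is pressed against the fixture or its pin with more than 25 N (contact force between cotter and fixture above 25 N).
It fails at once if a bystander is moved by more than 30 mm (distance of any of sample_jar, tape_roll, brass_weight, stopper from where it was at the start of the episode above 0.03 m).
It also fails if it takes over 72 s, if anything falls off the work surface, if the arm or the gripper's body presses on something with over 40 N, if the wrist force passes 120 N, or if a joint passes its speed limit or range.

## Working session

There is one attempt and no reset: what is moved stays moved. The work goes in short steps, Python scripts to look and compute and a tool call to move; the robot and the scene stay as the last step left them, time stands still between calls to the robot, and variables do not carry over. Pictures are saved under pics/ and viewed, and the job is handed in when it is done.

Besides the shell and the picture viewer there is one more tool, called in YAML: its name, and indented under it one key for each argument. step_arm: Moves the arm, as the interface text tells. Its arguments: {"type":"object","properties":{"motion":{"type":"array","items":{"type":"object","properties":{"travel":{"type":"array","items":{"type":"number"}},"yaw":{"type":"number"}}}},"claw":{"type":"number"}},"required":["motion"]}

```bash
ls; mkdir -p pics
cat > h.py <<'E'
import numpy as np, cv2, pickle
from workcell import observe, imaging, env, spotter
def ray(p,uv):
    T=np.array(p["world_from_camera"]); d=np.array([(uv[0]-p["cx"])/p["fx"],-(uv[1]-p["cy"])/p["fy"],-1.])
    return T[:3,3], T[:3,:3]@d
def onz(p,uv,z):
    o,d=ray(p,uv); return o+d*(z-o[2])/d[2]
def proj(p,X):
    T=np.array(p["world_from_camera"]); c=T[:3,:3].T@(np.array(X)-T[:3,3])
    return [p["cx"]+p["fx"]*c[0]/-c[2], p["cy"]-p["fy"]*c[1]/-c[2]]
def tri(p,a,q,b):
    o1,d1=ray(p,a);o2,d2=ray(q,b); d1/=np.linalg.norm(d1);d2/=np.linalg.norm(d2)
    s=np.linalg.lstsq(np.c_[d1,-d2],o2-o1,rcond=None)[0]
    A=o1+d1*s[0];B=o2+d2*s[1]; return (A+B)/2,np.linalg.norm(A-B)
E
python3 - <<'E'
from h import *
s=observe();print(s)
P={}
for n in("scene","top"):
    p=imaging.snapshot(n);P[n]=p;print({k:v for k,v in p.items() if k!="color"})
    cv2.imwrite(f"pics/{n}0.png",p["color"])
    for t in("cotter","cotter_grip","storage_block","fixture","hole_mid","sample_jar","tape_roll","brass_weight","stopper"):
        print(n,t,[(np.round(r["centre"],1),round(r["p"],2)) for r in spotter.spot_point(t,p)[:2]])
pickle.dump(P,open("p0.pkl","wb"))
E
```

```text
pics
{'time': 0.0, 'qpos': array([ 1.24199992e+00,  2.41400698e-01,  3.71936016e-03,  1.33518766e+00,
       -3.95669770e-06,  1.57083318e+00]), 'joint_vel': array([ 1.32960240e-04, -7.84145059e-04,  1.14250040e-03,  7.78233387e-05,
       -1.93531126e-03, -2.61317730e-03]), 'joint_efforts': array([-5.31764363e-05, -3.72320187e+01,  2.52407724e+01,  1.70220563e-02,
       -8.51071218e-05,  3.25420203e-06]), 'position': array([0.16129819, 0.47276199, 0.30301707]), 'ee_rot': array([3.14158862e+00, 2.07266877e-03, 1.24196306e+00]), 'ft_force': array([0.67946212, 0.95081536, 0.67323503]), 'torque': array([ 0.02583575, -0.00406597,  0.01034921]), 'finger_gap': 0.9985737025500647}
{'fx': 460.3326262879394, 'fy': 460.3326262879394, 'cx': 251.78374495753042, 'cy': 185.56938247218693, 'world_from_camera': array([[ 0.85922415,  0.33975773, -0.38248993,  0.07832354],
       [-0.51131843,  0.54553396, -0.66403777, -0.83835744],
       [-0.01695072,  0.76613144,  0.64246034,  0.89897496],
       [ 0.        ,  0.        ,  0.        ,  1.        ]]), 'shot': 1}
scene cotter [(array([207.2, 178.7]
[... 494 characters left out ...]
ray([[ 0.02182781,  0.99740592, -0.06859288,  0.47253915],
       [-0.99939621,  0.02362353,  0.02547812,  0.01276016],
       [ 0.02703243,  0.06799533,  0.99731935,  1.27063015],
       [ 0.        ,  0.        ,  0.        ,  1.        ]]), 'shot': 2}
top cotter [(array([191.2, 216.4]), 0.6)]
top cotter_grip [(array([249.1, 235.4]), 0.64), (array([192.6, 217. ]), 0.5)]
top storage_block [(array([191.7, 216.3]), 0.63)]
top fixture [(array([347.7, 215.7]), 0.89)]
top hole_mid [(array([357.6, 229.9]), 0.65), (array([344.3, 163.1]), 0.25)]
top sample_jar [(array([346. , 166.8]), 0.7)]
top tape_roll []
top brass_weight [(array([247.2, 233.4]), 0.61)]
top stopper [(array([123.5, 229.6]), 0.56)]
```

Run:
```python
from h import *
P=pickle.load(open("p0.pkl","rb"))
a=P["scene"]["color"];b=P["top"]["color"]
cv2.imwrite("pics/scene_b.png",cv2.resize(a[90:330,120:440],None,fx=2.5,fy=2.5,interpolation=2))
cv2.imwrite("pics/top_b.png",cv2.resize(b[120:310,100:420],None,fx=2.5,fy=2.5,interpolation=2))
```

```text
(no output)
```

View pics/scene_b.png

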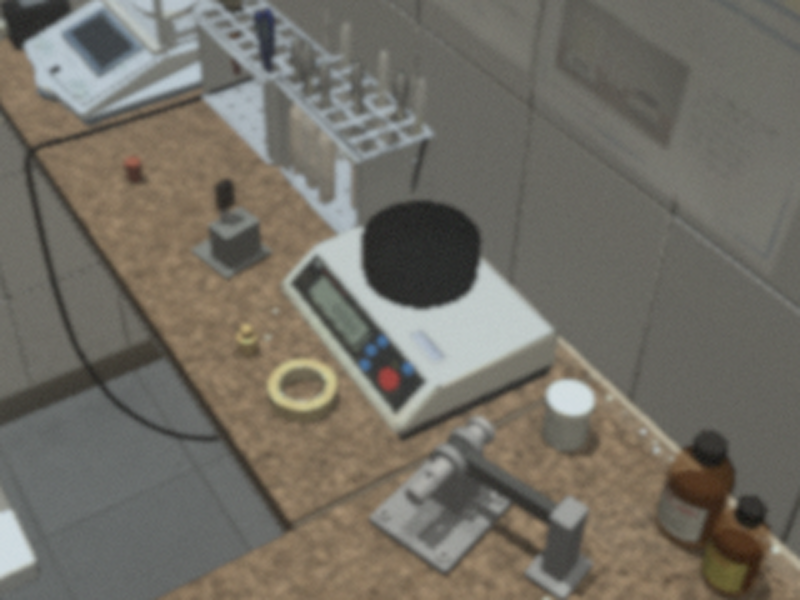

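View pics/top_b.png

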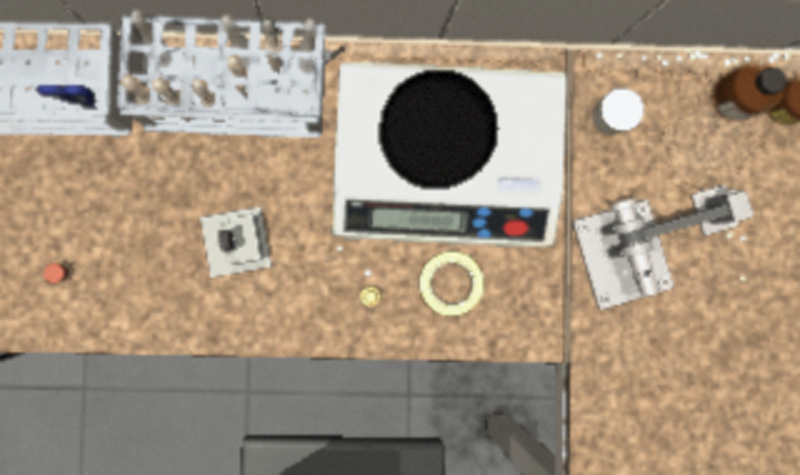

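Run:
```python
from h import *
P=pickle.load(open("p0.pkl","rb"))
a=P["scene"]["color"];b=P["top"]["color"]
def z(im,x0,y0,w,h,k,n): cv2.imwrite(f"pics/{n}.png",cv2.resize(im[y0:y0+h,x0:x0+w],None,fx=k,fy=k,interpolation=2))
z(b,170,195,50,40,14,"t_block"); z(b,325,190,80,60,10,"t_fix"); z(a,190,155,50,48,12,"s_block"); z(a,260,250,100,80,8,"s_fix")
```

```text
(no output)
```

View pics/t_block.png

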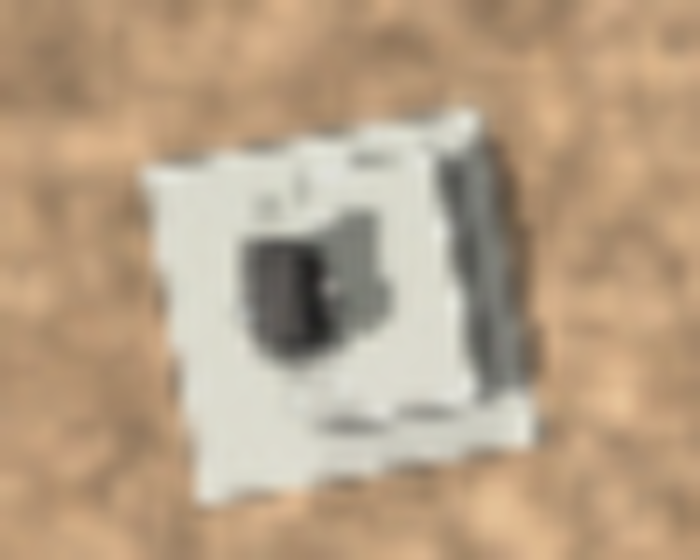

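View pics/t_fix.png

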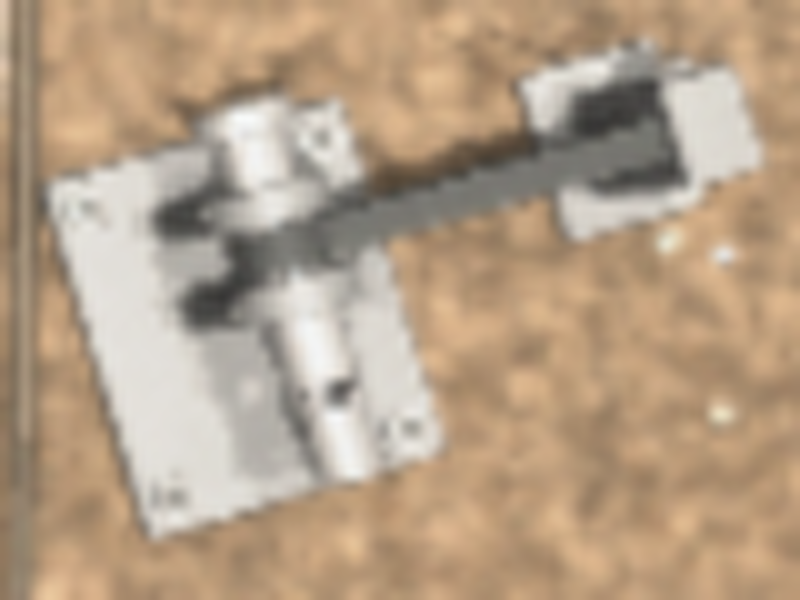

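View pics/s_block.png

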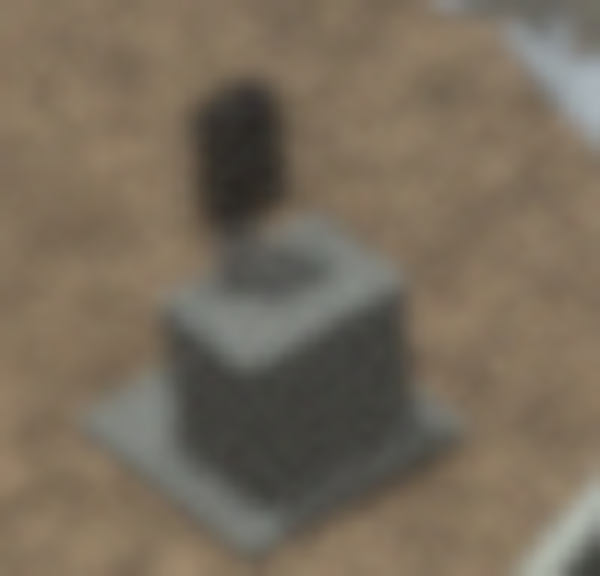

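View pics/s_fix.png

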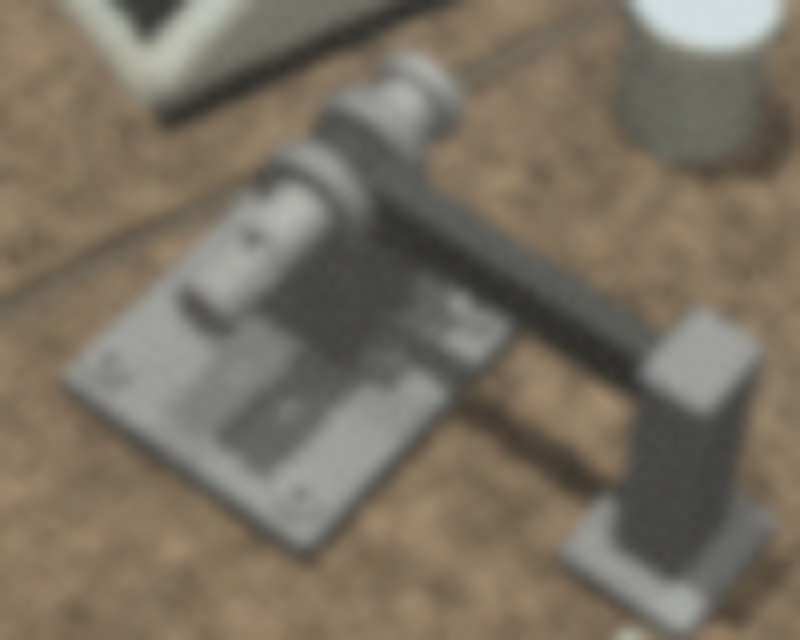

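Run:
```python
from h import *
P=pickle.load(open("p0.pkl","rb"))
A,B=P["scene"],P["top"]
def o(X,Y,k,x0,y0): return np.array([(X+.5)/k-.5+x0,(Y+.5)/k-.5+y0])
tb=lambda X,Y:o(X,Y,14,170,195); tf=lambda X,Y:o(X,Y,10,325,190); sb=lambda X,Y:o(X,Y,12,190,155); sf=lambda X,Y:o(X,Y,8,260,250)
# foot plate
for z in (.005,):
    c=np.array([onz(B,tb(*q),z)[:2] for q in [(145,172),(478,105),(540,440),(203,503)]]); print("foot",c.round(4).tolist(),c.mean(0))
    for i in range(4): d=c[(i+1)%4]-c[i]; print(np.linalg.norm(d).round(4),np.degrees(np.arctan2(d[1],d[0])).round(1))
print("scene foot",[onz(A,sb(*q),.005)[:2].round(4).tolist() for q in [(88,420),(250,555),(465,430)]])
print("blocktop right edge",[onz(B,tb(*q),.052)[:2].round(4).tolist() for q in [(437,150),(475,405)]])
print("scene block top",[onz(A,sb(*q),.052)[:2].round(4).tolist() for q in [(165,300),(250,370),(405,285),(320,220)]])
print("grip top view top face", onz(B,tb(283,290),.104), "scene/top tri grip",tri(A,sb(238,158),B,tb(290,297)))
c=np.array([onz(B,tf(*q),.010)[:2] for q in [(45,185),(335,100),(443,447),(152,540)]]); print("base",c.round(4).tolist(),c.mean(0))
for i in range(4): d=c[(i+1)%4]-c[i]; print(np.linalg.norm(d).round(4),np.degrees(np.arctan2(d[1],d[0])).round(1))
print("base scene",[onz(A,sf(*q),.010)[:2].round(4).tolist() for q in [(65,378),(305,555),(525,320)]])
print("hole",onz(B,tf(338,390),.08),onz(A,sf(252,237),.08),tri(A,sf(252,237),B,tf(338,390)))
print("pin end top",[onz(B,tf(*q),.07) for q in [(328,480),(375,465),(283,325),(350,308)]])
print("axis at end",onz(B,tf(350,475),.08))
print("jar",onz(B,[346,166.8],.057),"cup",onz(B,[100+440/2.5,120+128/2.5],.13),"scale corners",[onz(B,[100+x/2.5,120+y/2.5],.05) for x,y in[(335,235),(550,245),(565,70)]])
```

```text
foot [[0.525, 0.1734], [0.5403, 0.106], [0.4723, 0.0915], [0.458, 0.1595]] [0.49889209 0.1325803 ]
0.069 -77.2
0.0695 -167.9
0.0695 101.9
0.0684 11.7
scene foot [[0.4611, 0.1569], [0.4728, 0.0901], [0.5395, 0.1036]]
blocktop right edge [[0.5287, 0.1104], [0.4788, 0.1015]]
scene block top [[0.4764, 0.1354], [0.482, 0.1007], [0.5288, 0.1096], [0.5229, 0.1433]]
grip top view top face [0.49933881 0.13426859 0.104     ] scene/top tri grip (array([0.49861427, 0.13457682, 0.08705842]), np.float64(0.0004148863444647535))
base [[0.5311, -0.2536], [0.5575, -0.3373], [0.4586, -0.3689], [0.4304, -0.2852]] [ 0.49441352 -0.31124609]
0.0877 -72.5
0.1038 -162.3
0.0883 108.7
0.1056 17.4
base scene [[0.4326, -0.2861], [0.4578, -0.3714], [0.5593, -0.3394]]
hole [ 0.47417903 -0.31901384  0.08      ] [ 0.47434482 -0.31662497  0.08      ] (array([ 0.47375569, -0.31817614,  0.08214975]), np.float64(0.0009581261872188277))
pin end top [array([ 0.44967132, -0.31917137,  0.07      ]), array([ 0.45401783, -0.3320529 ,  0.07      ]), array([ 0.49156882, -0.30659513,  0.07      ]), array([ 0.49661435, -0.32499723,  0.07      ])]
axis at end [ 0.45133459 -0.32238695  0.08      ]
jar [ 0.64486439 -0.29001424  0.057     ] cup [ 0.61829272 -0.08859972  0.13      ] scale corners [array([0.50676592, 0.01831554, 0.05      ]), array([ 0.5010694 , -0.22018605,  0.05      ]), array([ 0.69749794, -0.23499443,  0.05      ])]
```

step_arm:
  motion:
    - {"travel":[-0.01,0.02,0],"yaw":-2}
    - {"travel":[-0.025,0.05,0],"yaw":-5}
    - {"travel":[-0.042,0.084,0],"yaw":-8}
    - {"travel":[-0.059,0.118,0.005],"yaw":-11}
    - {"travel":[-0.076,0.152,0.01],"yaw":-14}
    - {"travel":[-0.093,0.187,0.015],"yaw":-17}
    - {"travel":[-0.11,0.221,0.02],"yaw":-20}
    - {"travel":[-0.127,0.255,0.03],"yaw":-23}
    - {"travel":[-0.144,0.29,0.04],"yaw":-26}
    - {"travel":[-0.161,0.324,0.05],"yaw":-28}
    - {"travel":[-0.178,0.358,0.06],"yaw":-30}
    - {"travel":[-0.194,0.392,0.07],"yaw":-30.8}
    - {"travel":[-0.206,0.418,0.075],"yaw":-30.8}
    - {"travel":[-0.2118,0.429,0.08],"yaw":-30.8}
    - {"travel":[-0.2118,0.429,0.08],"yaw":-30.8}
    - {"travel":[-0.2118,0.429,0.08],"yaw":-30.8}
  claw: -0.2

```text
time: 2.33
position: [0.4988, 0.134, 0.2234]
ee_rot: [-3.14, -0.001, 1.778]
ft_force: [-0.9, 0.8, -0.3]
finger_gap: 0.599
```

step_arm:
  motion:
    - {"travel":[0,0,0.01]}
    - {"travel":[0,0,0.03]}
    - {"travel":[0,0,0.05]}
    - {"travel":[0,0,0.065]}
    - {"travel":[0,0,0.077]}
    - {"travel":[0,0,0.083]}
    - {"travel":[0,0,0.083]}
    - {"travel":[0,0,0.083]}

```text
$.motion[0]: bad value
```

Run:
```python
from h import *
p=imaging.snapshot("scene");b=imaging.snapshot("top")
im=np.hstack([cv2.resize(p["color"][110:210,170:270],None,fx=4,fy=4,interpolation=2),cv2.resize(b["color"][160:260,140:240],None,fx=4,fy=4,interpolation=2)])
cv2.imwrite("pics/g1.png",im);print(observe()["position"])
```

```text
[0.49834421 0.1350705  0.22415307]
```

View pics/g1.png

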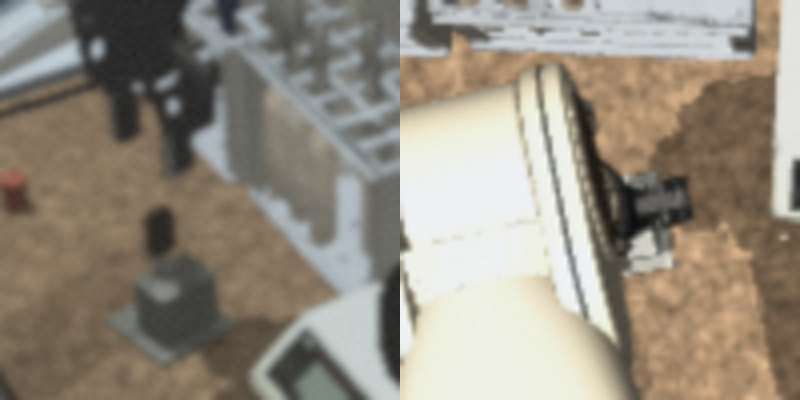

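step_arm:
  motion:
    - {"travel":[0,0,0.01],"yaw":0}
    - {"travel":[0,0,0.03],"yaw":0}
    - {"travel":[0,0,0.05],"yaw":0}
    - {"travel":[0,0,0.065],"yaw":0}
    - {"travel":[0,0,0.077],"yaw":0}
    - {"travel":[0,0,0.083],"yaw":0}
    - {"travel":[0,0,0.083],"yaw":0}
    - {"travel":[0,0,0.083],"yaw":0}

```text
time: 3.1
position: [0.4987, 0.1349, 0.141]
ee_rot: [-3.142, -0.0, 1.781]
ft_force: [-0.1, 0.6, 0.8]
finger_gap: 0.601
```

Run:
```python
from h import *
p=imaging.snapshot("scene")
cv2.imwrite("pics/g2.png",cv2.resize(p["color"][110:210,160:270],None,fx=6,fy=6,interpolation=2));s=observe();print(s["position"],s["ft_force"])
```

```text
[0.49925965 0.13484482 0.14156155] [-0.03523908 -0.24335774 -0.85495978]
```

View pics/g2.png

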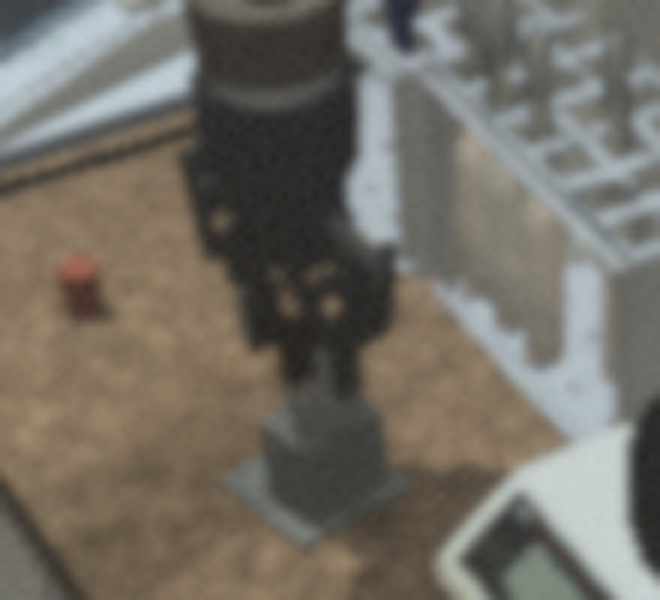

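Fingers straddle the grip (around pixel 212,170). Closing.

step_arm:
  motion:
    - {"travel":[0,0,0],"yaw":0}
    - {"travel":[0,0,0],"yaw":0}
    - {"travel":[0,0,0],"yaw":0}
    - {"travel":[0,0,0],"yaw":0}
    - {"travel":[0,0,0],"yaw":0}
    - {"travel":[0,0,0],"yaw":0}
    - {"travel":[0,0,0],"yaw":0}
    - {"travel":[0,0,0],"yaw":0}
    - {"travel":[0,0,0],"yaw":0}
    - {"travel":[0,0,0],"yaw":0}
  claw: 1

```text
time: 3.98
position: [0.4995, 0.1344, 0.1416]
ee_rot: [3.14, -0.0, 1.78]
ft_force: [-0.9, -0.1, 5.1]
finger_gap: 0.131
```

step_arm:
  motion:
    - {"travel":[0,0,-0.005],"yaw":0}
    - {"travel":[0,0,-0.015],"yaw":0}
    - {"travel":[0,0,-0.03],"yaw":0}
    - {"travel":[0,0,-0.05],"yaw":0}
    - {"travel":[0,0,-0.075],"yaw":0}
    - {"travel":[0,0,-0.1],"yaw":0}
    - {"travel":[0,0,-0.125],"yaw":0}
    - {"travel":[0,0,-0.145],"yaw":0}
    - {"travel":[0,0,-0.16],"yaw":0}
    - {"travel":[0,0,-0.16],"yaw":0}
    - {"travel":[0,0,-0.16],"yaw":0}

```text
time: 4.9
position: [0.4992, 0.1342, 0.3016]
ee_rot: [3.14, 0.0, 1.779]
ft_force: [0.3, -0.2, -1.1]
finger_gap: 0.133
```

Run:
```python
from h import *
p=imaging.snapshot("scene")
cv2.imwrite("pics/g3.png",cv2.resize(p["color"][60:210,140:290],None,fx=4,fy=4,interpolation=2));s=observe();print(s)
```

```text
{'time': 4.95, 'qpos': array([ 2.62687215e-01,  2.75216172e-01,  4.18026593e-02,  1.33833190e+00,
       -1.74703963e-04,  5.39989852e-02]), 'joint_vel': array([ 0.00072436,  0.01716931, -0.02637976, -0.00260762, -0.00067857,
        0.00042764]), 'joint_efforts': array([-2.22286282e-03, -4.04550755e+01,  2.64868426e+01,  9.51745635e-03,
       -8.11258760e-04,  1.99873432e-05]), 'position': array([0.49867435, 0.13405225, 0.30038785]), 'ee_rot': array([-3.14065438e+00,  2.25673863e-04,  1.77948475e+00]), 'ft_force': array([-0.32498882, -0.11392805, -0.86531507]), 'torque': array([-0.02582647, -0.00331639, -0.12776074]), 'finger_gap': 0.13297760335178901}
```

View pics/g3.png

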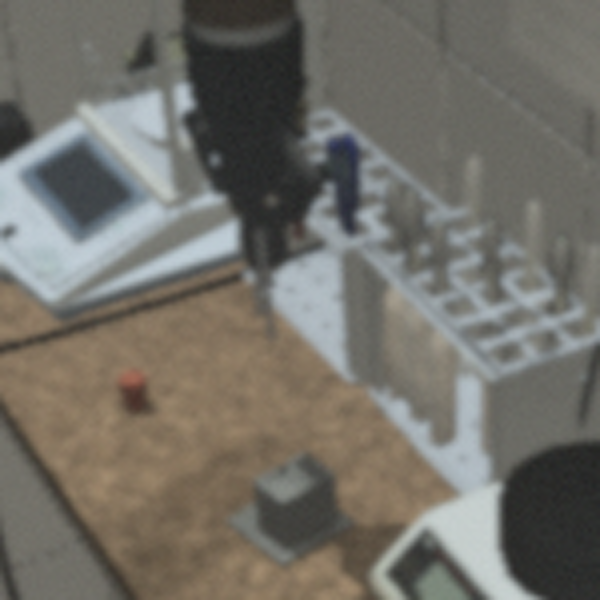

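step_arm:
  motion:
    - {"travel":[-0.012,-0.003,0],"yaw":0}
    - {"travel":[-0.034,-0.009,0],"yaw":-0.5}
    - {"travel":[-0.066,-0.018,0],"yaw":-1}
    - {"travel":[-0.1,-0.027,0],"yaw":-1.5}
    - {"travel":[-0.135,-0.036,0],"yaw":-2}
    - {"travel":[-0.17,-0.046,0],"yaw":-2.5}
    - {"travel":[-0.205,-0.055,0],"yaw":-3}
    - {"travel":[-0.24,-0.065,0],"yaw":-3.5}
    - {"travel":[-0.275,-0.074,0],"yaw":-4}
    - {"travel":[-0.31,-0.084,0],"yaw":-4.5}
    - {"travel":[-0.345,-0.093,0],"yaw":-5}
    - {"travel":[-0.378,-0.102,0],"yaw":-5.5}
    - {"travel":[-0.405,-0.109,0],"yaw":-5.8}
    - {"travel":[-0.425,-0.115,0],"yaw":-5.8}
    - {"travel":[-0.437,-0.118,0],"yaw":-5.8}
    - {"travel":[-0.437,-0.118,0],"yaw":-5.8}
    - {"travel":[-0.437,-0.118,0],"yaw":-5.8}
    - {"travel":[-0.437,-0.118,0],"yaw":-5.8}

```text
time: 6.45
position: [0.4739, -0.3168, 0.3002]
ee_rot: [-3.141, -0.002, 1.882]
ft_force: [-0.5, -0.1, -0.9]
finger_gap: 0.131
```

Run:
```python
from h import *
p=imaging.snapshot("scene");b=imaging.snapshot("top")
pickle.dump((p,b),open("p1.pkl","wb"))
cv2.imwrite("pics/f1.png",cv2.resize(p["color"][180:330,220:370],None,fx=4,fy=4,interpolation=2))
cv2.imwrite("pics/f1t.png",cv2.resize(b["color"][150:300,290:440],None,fx=4,fy=4,interpolation=2));s=observe();print(s)
```

```text
{'time': 6.55, 'qpos': array([-5.88492682e-01,  3.83126645e-01,  1.95533394e-01,  1.38391411e+00,
        2.70518790e-04, -9.00220141e-01]), 'joint_vel': array([ 0.00269787, -0.00301035,  0.00414911, -0.00105177, -0.00136767,
       -0.00178962]), 'joint_efforts': array([-3.54285333e-01, -4.44154823e+01,  2.57401121e+01,  1.06264961e-03,
       -1.48203748e-02,  8.58487019e-04]), 'position': array([ 0.47431085, -0.316468  ,  0.30080156]), 'ee_rot': array([-3.14136273e+00, -7.25178658e-04,  1.88252361e+00]), 'ft_force': array([ 0.75534057,  0.53490306, -0.24784832]), 'torque': array([-0.00741419, -0.01043793,  0.04013534]), 'finger_gap': 0.13208097327478968}
```

View pics/f1.png

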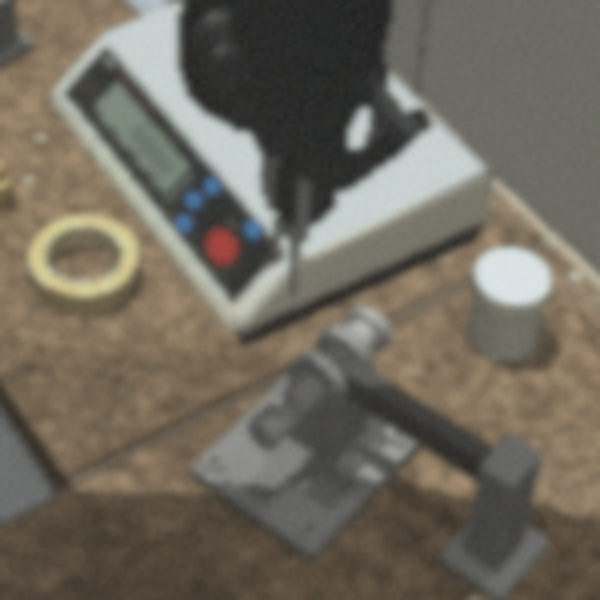

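View pics/f1t.png

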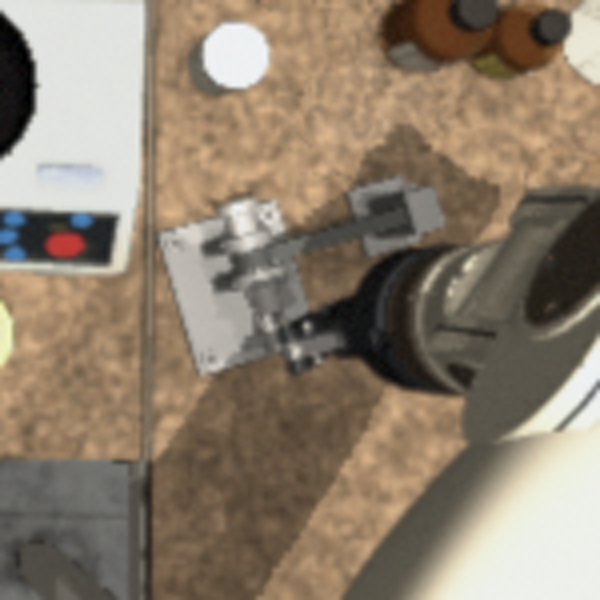

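Run:
```python
from h import *
p,b=pickle.load(open("p1.pkl","rb"))
print(onz(p,(293.1,252.1),.1675), proj(p,(.474,-.317,.1675)), proj(b,(.474,-.317,.1675)),proj(b,(.474,-.317,.22)))
cv2.imwrite("pics/f2.png",cv2.resize(p["color"][200:270,260:330],None,fx=8,fy=8,interpolation=2))
cv2.imwrite("pics/f2t.png",cv2.resize(b["color"][205:255,335:400],None,fx=10,fy=10,interpolation=2))
```

```text
[ 0.47618987 -0.31565892  0.1675    ] [np.float64(292.6047996159497), np.float64(252.92094538477602)] [np.float64(367.20486645345306), np.float64(228.76748257358057)] [np.float64(373.7223015889601), np.float64(228.88117190409255)]
```

View pics/f2.png

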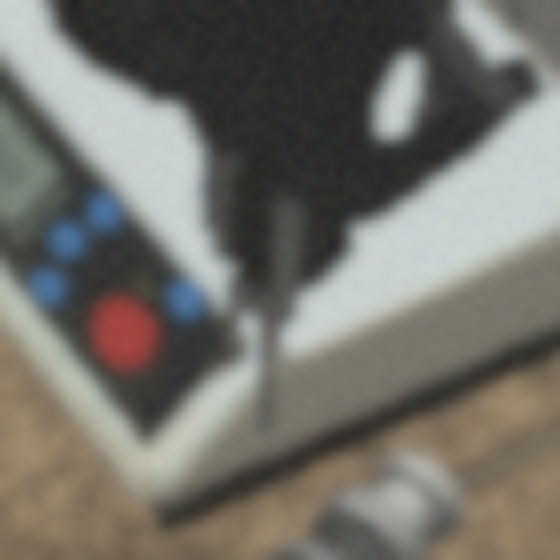

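View pics/f2t.png

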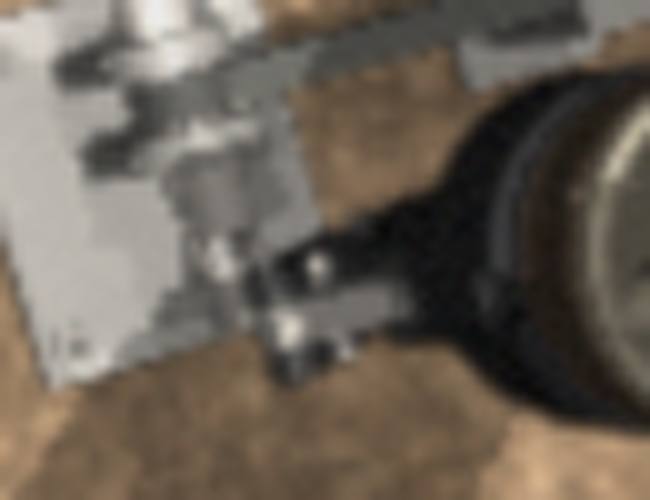

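step_arm:
  motion:
    - {"travel":[0,0,0.01],"yaw":0}
    - {"travel":[0,0,0.025],"yaw":0}
    - {"travel":[-0.001,0,0.042],"yaw":0}
    - {"travel":[-0.001,0,0.058],"yaw":0}
    - {"travel":[-0.001,0,0.07],"yaw":0}
    - {"travel":[-0.001,0,0.077],"yaw":0}
    - {"travel":[-0.001,0,0.08],"yaw":0}
    - {"travel":[-0.001,0,0.08],"yaw":0}
    - {"travel":[-0.001,0,0.08],"yaw":0}

```text
time: 7.3
position: [0.4749, -0.3185, 0.2214]
ee_rot: [3.141, 0.001, 1.881]
ft_force: [-1.3, -0.1, -0.5]
finger_gap: 0.133
```

```bash
cat > st.py <<'E'
from h import *
import sys
n=sys.argv[1]
p=imaging.snapshot("scene");b=imaging.snapshot("top")
pickle.dump((p,b),open(n+".pkl","wb"))
u,v=260,225
cv2.imwrite(f"pics/{n}.png",cv2.resize(p["color"][v:v+75,u:u+75],None,fx=8,fy=8,interpolation=2))
u,v=325,190
cv2.imwrite(f"pics/{n}t.png",cv2.resize(b["color"][v:v+60,u:u+75],None,fx=10,fy=10,interpolation=2))
s=observe();print(s["time"],s["position"],s["ft_force"],s["torque"],s["ee_rot"])
E
python3 st.py f3
```

```text
7.4 [ 0.4750141  -0.31890014  0.22193319] [-0.0337624  -0.0029362  -1.01837318] [-0.0222752  -0.02087644  0.01436402] [3.14039063e+00 1.55417800e-03 1.88096768e+00]
```

View pics/f3.png

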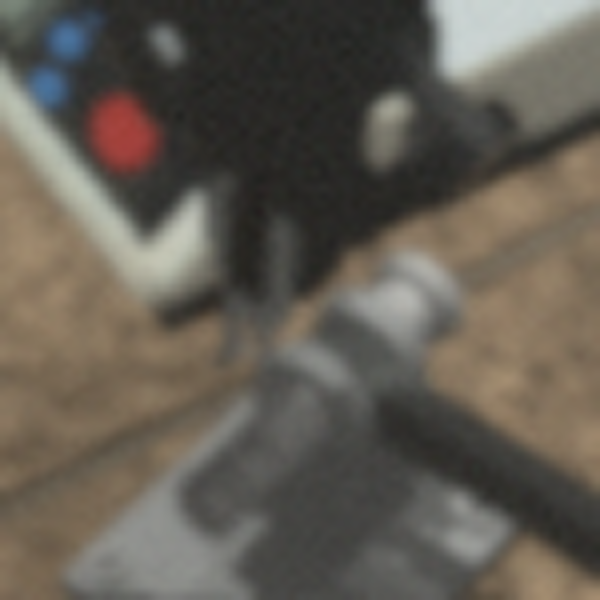

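View pics/f3t.png

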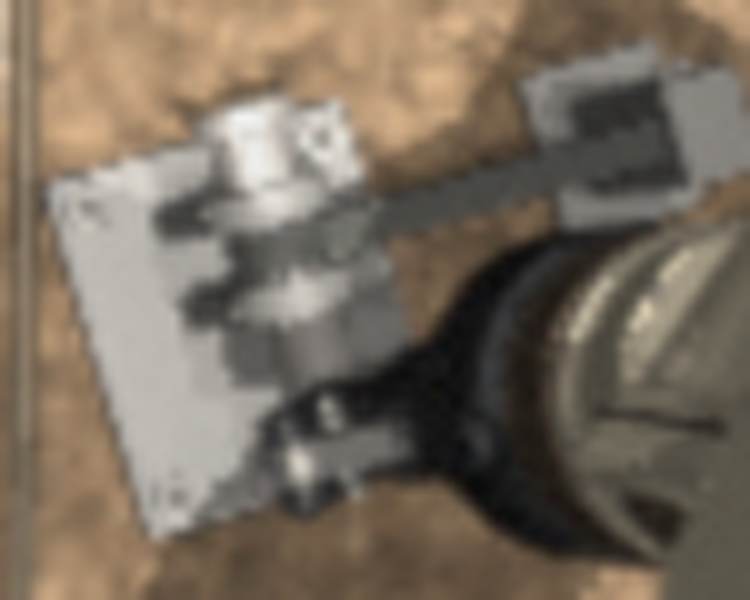

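Run:
```python
from h import *
p,b=pickle.load(open("f3.pkl","rb"))
for z in (.0885,.134,.17): 
    u=proj(p,(.4745,-.3185,z)); print(z,[(u[0]-260+.5)*8,(u[1]-225+.5)*8])
x=p["color"][225:300,260:335]
cl=cv2.createCLAHE(4,(4,4)); g=cl.apply(cv2.cvtColor(x,6))
cv2.imwrite("pics/f3c.png",cv2.resize(g[25:65,15:55],None,fx=15,fy=15,interpolation=2))
```

```text
0.0885 [np.float64(257.98407391713044), np.float64(422.3333052345761)]
0.134 [np.float64(264.5673115168115), np.float64(314.13299145403516)]
0.17 [np.float64(270.05862756719125), np.float64(223.8792051182695)]
```

View pics/f3c.png

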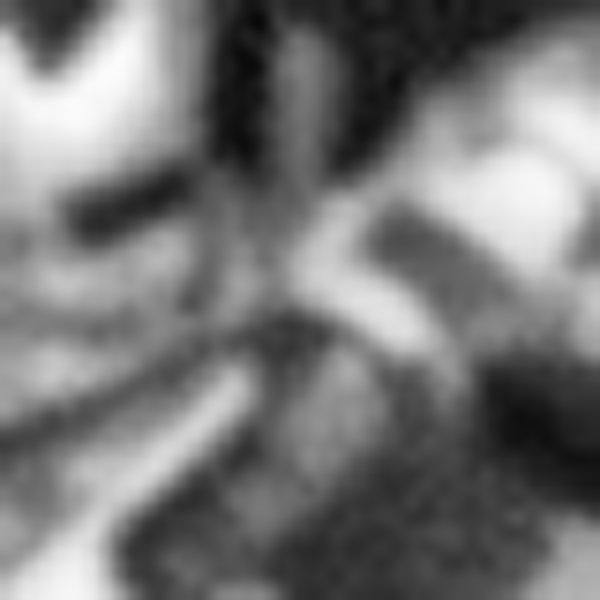

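step_arm:
  motion:
    - {"travel":[0,0,0.003],"yaw":0}
    - {"travel":[0,0,0.006],"yaw":0}
    - {"travel":[0,0,0.0075],"yaw":0}
    - {"travel":[0,0,0.0075],"yaw":0}
    - {"travel":[0,0,0.0075],"yaw":0}

```text
time: 7.82
position: [0.4744, -0.3187, 0.2132]
ee_rot: [-3.141, -0.0, 1.881]
ft_force: [0.7, -0.0, -0.6]
finger_gap: 0.131
```

step_arm:
  motion:
    - {"travel":[0,0,0.0005],"yaw":0}
    - {"travel":[0,0,0.001],"yaw":0}
    - {"travel":[0,0,0.001],"yaw":0}

```text
time: 8.07
position: [0.4745, -0.3187, 0.2124]
ee_rot: [-3.142, 0.0, 1.881]
ft_force: [0.2, -0.5, -1.7]
finger_gap: 0.132
```

step_arm:
  motion:
    - {"travel":[0,0,0.0005],"yaw":0}
    - {"travel":[0,0,0.001],"yaw":0}
    - {"travel":[0,0,0.001],"yaw":0}

```text
time: 8.32
position: [0.4745, -0.3186, 0.2113]
ee_rot: [-3.141, -0.0, 1.881]
ft_force: [0.2, 0.5, -0.5]
finger_gap: 0.132
```

step_arm:
  motion:
    - {"travel":[0,0,0.0005],"yaw":0}
    - {"travel":[0,0,0.001],"yaw":0}
    - {"travel":[0,0,0.001],"yaw":0}

```text
time: 8.57
position: [0.4745, -0.3187, 0.2103]
ee_rot: [-3.142, -0.0, 1.881]
ft_force: [0.4, 0.7, 0.3]
finger_gap: 0.126
```

step_arm:
  motion:
    - {"travel":[0,0,0.0005],"yaw":0}
    - {"travel":[0,0,0.001],"yaw":0}
    - {"travel":[0,0,0.001],"yaw":0}

```text
time: 8.82
position: [0.4744, -0.3186, 0.2093]
ee_rot: [-3.141, -0.0, 1.881]
ft_force: [-0.1, 0.2, -0.9]
finger_gap: 0.133
```

step_arm:
  motion:
    - {"travel":[0,0,0.0005],"yaw":0}
    - {"travel":[0,0,0.001],"yaw":0}
    - {"travel":[0,0,0.001],"yaw":0}

```text
time: 9.07
position: [0.4745, -0.3186, 0.2083]
ee_rot: [-3.142, -0.0, 1.881]
ft_force: [0.2, -0.1, -1.4]
finger_gap: 0.133
```

step_arm:
  motion:
    - {"travel":[0,0,0.0005],"yaw":0}
    - {"travel":[0,0,0.001],"yaw":0}
    - {"travel":[0,0,0.0015],"yaw":0}
    - {"travel":[0,0,0.002],"yaw":0}
    - {"travel":[0,0,0.002],"yaw":0}

```text
time: 9.48
position: [0.4745, -0.3187, 0.2063]
ee_rot: [-3.141, -0.0, 1.881]
ft_force: [-0.2, -0.4, -1.2]
finger_gap: 0.129
```

step_arm:
  motion:
    - {"travel":[0,0,0.0005],"yaw":0}
    - {"travel":[0,0,0.001],"yaw":0}
    - {"travel":[0,0,0.0015],"yaw":0}
    - {"travel":[0,0,0.002],"yaw":0}
    - {"travel":[0,0,0.002],"yaw":0}

```text
time: 9.9
position: [0.4745, -0.3186, 0.2043]
ee_rot: [-3.141, -0.0, 1.881]
ft_force: [-0.9, -0.1, -1.0]
finger_gap: 0.137
```

```bash
python3 st.py f4
```

```text
10.0 [ 0.47449567 -0.31867714  0.2043507 ] [ 0.24528487 -0.23061647 -0.61665952] [-0.02384091 -0.00907698 -0.04680258] [-3.14151502e+00 -5.84341455e-05  1.88081247e+00]
```

View pics/f4.png

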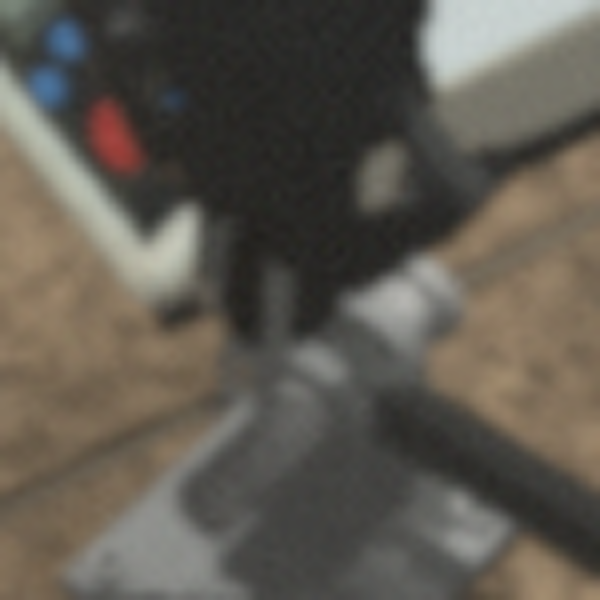

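step_arm:
  motion:
    - {"travel":[0,0,0.001],"yaw":0}
    - {"travel":[0,0,0.002],"yaw":0}
    - {"travel":[0,0,0.003],"yaw":0}
    - {"travel":[0,0,0.003],"yaw":0}

```text
time: 10.33
position: [0.4744, -0.3186, 0.2011]
ee_rot: [-3.141, -0.0, 1.881]
ft_force: [-0.8, -0.3, -0.5]
finger_gap: 0.129
```

step_arm:
  motion:
    - {"travel":[0,0,0.001],"yaw":0}
    - {"travel":[0,0,0.002],"yaw":0}
    - {"travel":[0,0,0.003],"yaw":0}
    - {"travel":[0,0,0.003],"yaw":0}

```text
time: 10.67
position: [0.4744, -0.3186, 0.1981]
ee_rot: [-3.141, -0.0, 1.881]
ft_force: [-0.2, -0.0, -0.9]
finger_gap: 0.13
```

step_arm:
  motion:
    - {"travel":[0,0,0.001],"yaw":0}
    - {"travel":[0,0,0.002],"yaw":0}
    - {"travel":[0,0,0.003],"yaw":0}
    - {"travel":[0,0,0.003],"yaw":0}

```text
time: 11.0
position: [0.4744, -0.3186, 0.1951]
ee_rot: [-3.141, -0.0, 1.881]
ft_force: [-0.4, 0.4, -0.2]
finger_gap: 0.132
```

step_arm:
  motion:
    - {"travel":[0,0,0.0007],"yaw":0}
    - {"travel":[0,0,0.0014],"yaw":0}
    - {"travel":[0,0,0.002],"yaw":0}
    - {"travel":[0,0,0.002],"yaw":0}

```text
time: 11.33
position: [0.4744, -0.3186, 0.1932]
ee_rot: [-3.141, -0.0, 1.881]
ft_force: [0.2, -0.8, -0.9]
finger_gap: 0.131
```

step_arm:
  motion:
    - {"travel":[0,0,0.0007],"yaw":0}
    - {"travel":[0,0,0.0014],"yaw":0}
    - {"travel":[0,0,0.002],"yaw":0}
    - {"travel":[0,0,0.002],"yaw":0}

```text
time: 11.67
position: [0.4745, -0.3186, 0.1912]
ee_rot: [-3.141, -0.0, 1.881]
ft_force: [-0.6, 0.4, -0.8]
finger_gap: 0.132
```

step_arm:
  motion:
    - {"travel":[0,0,0.0007],"yaw":0}
    - {"travel":[0,0,0.0014],"yaw":0}
    - {"travel":[0,0,0.002],"yaw":0}
    - {"travel":[0,0,0.002],"yaw":0}

```text
time: 12.0
position: [0.4746, -0.3185, 0.1897]
ee_rot: [3.141, -0.0, 1.881]
ft_force: [-0.1, 1.3, 2.1]
finger_gap: 0.134
```

step_arm:
  motion:
    - {"travel":[0,0,0.0005],"yaw":0}
    - {"travel":[0,0,0.001],"yaw":0}
    - {"travel":[0,0,0.001],"yaw":0}

```text
time: 12.25
position: [0.4745, -0.3183, 0.1885]
ee_rot: [3.141, -0.001, 1.881]
ft_force: [-0.2, 2.5, 3.1]
finger_gap: 0.132
```

step_arm:
  motion:
    - {"travel":[0,0,0.0005],"yaw":0}
    - {"travel":[0,0,0.001],"yaw":0}
    - {"travel":[0,0,0.001],"yaw":0}

```text
time: 12.5
position: [0.4746, -0.3184, 0.1879]
ee_rot: [3.141, -0.0, 1.881]
ft_force: [-0.8, 2.6, 6.5]
finger_gap: 0.131
```

step_arm:
  motion:
    - {"travel":[0,0,0.0005],"yaw":0}
    - {"travel":[0,0,0.001],"yaw":0}
    - {"travel":[0,0,0.001],"yaw":0}

```text
time: 12.75
position: [0.4746, -0.318, 0.1868]
ee_rot: [3.141, -0.001, 1.881]
ft_force: [-0.7, 3.7, 4.4]
finger_gap: 0.135
```

step_arm:
  motion:
    - {"travel":[0,0,0.0005],"yaw":0}
    - {"travel":[0,0,0.001],"yaw":0}
    - {"travel":[0,0,0.001],"yaw":0}

```text
time: 13.0
position: [0.4746, -0.3179, 0.1859]
ee_rot: [3.14, -0.001, 1.881]
ft_force: [-0.8, 5.2, 6.5]
finger_gap: 0.131
```

step_arm:
  motion:
    - {"travel":[0,0,0.0005],"yaw":0}
    - {"travel":[0,0,0.001],"yaw":0}
    - {"travel":[0,0,0.001],"yaw":0}

```text
time: 13.25
position: [0.4742, -0.3175, 0.1843]
ee_rot: [3.141, -0.003, 1.881]
ft_force: [-1.9, 5.7, 2.1]
finger_gap: 0.129
```

step_arm:
  motion:
    - {"travel":[0,0,0.0005],"yaw":0}
    - {"travel":[0,0,0.001],"yaw":0}
    - {"travel":[0,0,0.001],"yaw":0}

```text
time: 13.5
position: [0.4736, -0.3176, 0.1826]
ee_rot: [-3.14, -0.003, 1.881]
ft_force: [-2.5, 4.9, 2.2]
finger_gap: 0.128
```

step_arm:
  motion:
    - {"travel":[0,0,0.0005],"yaw":0}
    - {"travel":[0,0,0.001],"yaw":0}
    - {"travel":[0,0,0.001],"yaw":0}

```text
time: 13.75
position: [0.4735, -0.3176, 0.1815]
ee_rot: [-3.14, -0.003, 1.881]
ft_force: [-0.4, 4.3, 2.7]
finger_gap: 0.129
```

step_arm:
  motion:
    - {"travel":[0,0,0.0005],"yaw":0}
    - {"travel":[0,0,0.001],"yaw":0}
    - {"travel":[0,0,0.001],"yaw":0}

```text
time: 14.0
position: [0.4737, -0.3176, 0.1803]
ee_rot: [-3.14, -0.003, 1.881]
ft_force: [-1.3, 5.8, 1.8]
finger_gap: 0.135
```

step_arm:
  motion:
    - {"travel":[0,0,0.0005],"yaw":0}
    - {"travel":[0,0,0.001],"yaw":0}
    - {"travel":[0,0,0.001],"yaw":0}

```text
time: 14.25
position: [0.4738, -0.3176, 0.1794]
ee_rot: [-3.14, -0.003, 1.881]
ft_force: [-1.6, 4.9, 0.2]
finger_gap: 0.136
```

step_arm:
  motion:
    - {"travel":[0,0,0.0005],"yaw":0}
    - {"travel":[0,0,0.001],"yaw":0}
    - {"travel":[0,0,0.001],"yaw":0}

```text
time: 14.5
position: [0.4739, -0.3175, 0.1784]
ee_rot: [-3.141, -0.003, 1.881]
ft_force: [0.2, 5.5, -0.9]
finger_gap: 0.131
```

step_arm:
  motion:
    - {"travel":[0,0,0.0005],"yaw":0}
    - {"travel":[0,0,0.001],"yaw":0}
    - {"travel":[0,0,0.001],"yaw":0}

```text
time: 14.75
position: [0.474, -0.3175, 0.1773]
ee_rot: [-3.141, -0.004, 1.881]
ft_force: [0.6, 4.7, -2.7]
finger_gap: 0.133
```

step_arm:
  motion:
    - {"travel":[0,0,0.0005],"yaw":0}
    - {"travel":[0,0,0.001],"yaw":0}
    - {"travel":[0,0,0.001],"yaw":0}

```text
time: 15.0
position: [0.4736, -0.3177, 0.1759]
ee_rot: [-3.14, -0.003, 1.881]
ft_force: [-1.0, 5.7, -2.4]
finger_gap: 0.132
```

step_arm:
  motion:
    - {"travel":[0,0,0.0005],"yaw":0}
    - {"travel":[0,0,0.001],"yaw":0}
    - {"travel":[0,0,0.001],"yaw":0}

```text
time: 15.25
position: [0.4738, -0.3179, 0.1753]
ee_rot: [-3.14, -0.003, 1.881]
ft_force: [-1.8, 5.3, -2.4]
finger_gap: 0.13
```

step_arm:
  motion:
    - {"travel":[0,0,0.0005],"yaw":0}
    - {"travel":[0,0,0.001],"yaw":0}
    - {"travel":[0,0,0.0015],"yaw":0}
    - {"travel":[0,0,0.0015],"yaw":0}

```text
time: 15.58
position: [0.4739, -0.3181, 0.174]
ee_rot: [-3.14, -0.002, 1.881]
ft_force: [-1.2, 3.2, -3.2]
finger_gap: 0.131
```

step_arm:
  motion:
    - {"travel":[0,0,0.0005],"yaw":0}
    - {"travel":[0,0,0.001],"yaw":0}
    - {"travel":[0,0,0.0015],"yaw":0}
    - {"travel":[0,0,0.0015],"yaw":0}

```text
time: 15.92
position: [0.4742, -0.3185, 0.173]
ee_rot: [-3.141, -0.001, 1.881]
ft_force: [-1.4, 5.0, -2.7]
finger_gap: 0.131
```

step_arm:
  motion:
    - {"travel":[0,0,0.0005],"yaw":0}
    - {"travel":[0,0,0.001],"yaw":0}
    - {"travel":[0,0,0.001],"yaw":0}

```text
time: 16.17
position: [0.4745, -0.3187, 0.1723]
ee_rot: [-3.141, -0.0, 1.881]
ft_force: [-1.4, 4.5, -2.6]
finger_gap: 0.132
```

step_arm:
  motion:
    - {"travel":[0,0,0.0005],"yaw":0}
    - {"travel":[0,0,0.0005],"yaw":0}

```text
time: 16.33
position: [0.4745, -0.3188, 0.1719]
ee_rot: [3.142, 0.0, 1.881]
ft_force: [-1.0, 4.3, -1.8]
finger_gap: 0.129
```

step_arm:
  motion:
    - {"travel":[0,0,0.0005],"yaw":0}
    - {"travel":[0,0,0.001],"yaw":0}
    - {"travel":[0,0,0.001],"yaw":0}

```text
time: 16.58
position: [0.4747, -0.3188, 0.1714]
ee_rot: [3.141, 0.001, 1.881]
ft_force: [-1.1, 4.7, 0.6]
finger_gap: 0.133
```

step_arm:
  motion:
    - {"travel":[0,0,0.0005],"yaw":0}
    - {"travel":[0,0,0.001],"yaw":0}
    - {"travel":[0,0,0.001],"yaw":0}

```text
time: 16.83
position: [0.4747, -0.3188, 0.171]
ee_rot: [3.141, 0.001, 1.881]
ft_force: [-2.5, 5.3, 4.6]
finger_gap: 0.135
```

step_arm:
  motion:
    - {"travel":[0,0,0.0005],"yaw":0}
    - {"travel":[0,0,0.0005],"yaw":0}

```text
time: 17.0
position: [0.4748, -0.3188, 0.1708]
ee_rot: [3.141, 0.001, 1.881]
ft_force: [-3.5, 5.5, 6.1]
finger_gap: 0.133
```

```bash
python3 st.py f5
```

```text
17.1 [ 0.47477418 -0.31877832  0.17086141] [-2.42648112  6.98746678  5.632203  ] [1.38071392 0.80063016 0.01260479] [3.14046038e+00 1.17344312e-03 1.88083961e+00]
```

View pics/f5.png

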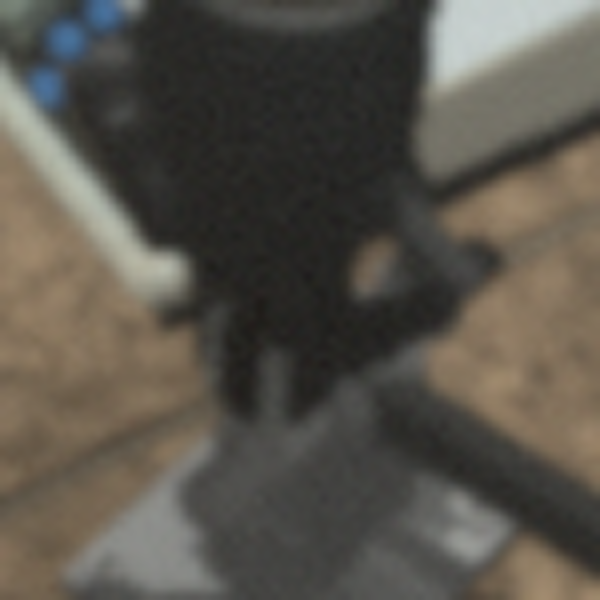

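View pics/f5t.png

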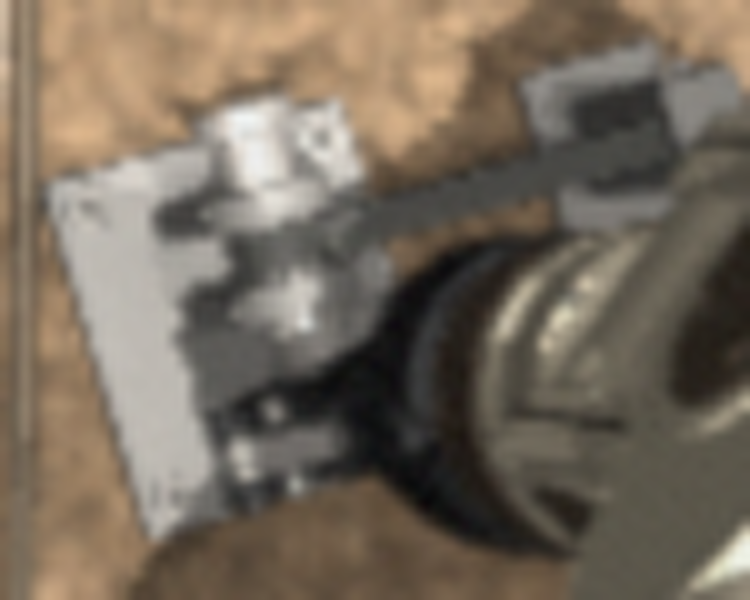

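step_arm:
  motion:
    - {"travel":[0.0005,0,0],"yaw":0}
    - {"travel":[0.001,0,0],"yaw":0}
    - {"travel":[0.001,0,0],"yaw":0}

```text
time: 17.35
position: [0.4747, -0.3183, 0.1707]
ee_rot: [3.14, 0.002, 1.881]
ft_force: [-2.6, 3.6, 4.9]
finger_gap: 0.126
```

step_arm:
  motion:
    - {"travel":[0.0005,0,0],"yaw":0}
    - {"travel":[0.0005,0,0],"yaw":0}

```text
time: 17.52
position: [0.4746, -0.3179, 0.1703]
ee_rot: [3.14, 0.002, 1.881]
ft_force: [-1.7, 3.0, 4.9]
finger_gap: 0.135
```

step_arm:
  motion:
    - {"travel":[0.0005,0,0],"yaw":0}
    - {"travel":[0.0008,0,0],"yaw":0}
    - {"travel":[0.0008,0,0],"yaw":0}

```text
time: 17.77
position: [0.4744, -0.3171, 0.1695]
ee_rot: [3.141, 0.002, 1.881]
ft_force: [-0.1, 1.2, 1.5]
finger_gap: 0.134
```

step_arm:
  motion:
    - {"travel":[0,-0.0005,0],"yaw":0}
    - {"travel":[0,-0.001,0],"yaw":0}
    - {"travel":[0,-0.001,0.0003],"yaw":0}

```text
time: 18.02
position: [0.4735, -0.3172, 0.1694]
ee_rot: [3.14, 0.001, 1.881]
ft_force: [0.3, 1.8, 3.3]
finger_gap: 0.132
```

step_arm:
  motion:
    - {"travel":[0,0,0],"yaw":0}
    - {"travel":[0,0,0],"yaw":0}
    - {"travel":[0,0,0],"yaw":0}
    - {"travel":[0,0,0],"yaw":0}

```text
time: 18.35
position: [0.4733, -0.3172, 0.1694]
ee_rot: [3.141, 0.001, 1.881]
ft_force: [2.6, 0.9, 3.0]
finger_gap: 0.131
```

step_arm:
  motion:
    - {"travel":[0,0,0],"yaw":0}
    - {"travel":[0,0,0],"yaw":0}
    - {"travel":[0,0,0],"yaw":0}
    - {"travel":[0,0,0],"yaw":0}
    - {"travel":[0,0,0],"yaw":0}
    - {"travel":[0,0,0],"yaw":0}
  claw: 0.1

```text
time: 18.85
position: [0.4727, -0.3168, 0.1689]
ee_rot: [-3.141, -0.0, 1.881]
ft_force: [-0.0, -0.0, -0.3]
finger_gap: 0.45
```

step_arm:
  motion:
    - {"travel":[0,0,-0.005],"yaw":0}
    - {"travel":[0,0,-0.015],"yaw":0}
    - {"travel":[0,0,-0.03],"yaw":0}
    - {"travel":[0,0,-0.05],"yaw":0}
    - {"travel":[0,0,-0.075],"yaw":0}
    - {"travel":[0,0,-0.1],"yaw":0}
    - {"travel":[0,0,-0.12],"yaw":0}
    - {"travel":[0,0,-0.13],"yaw":0}
    - {"travel":[0,0,-0.13],"yaw":0}

```text
time: 19.6
position: [0.4739, -0.3175, 0.3029]
ee_rot: [3.137, 0.005, 1.881]
ft_force: [-0.7, 0.5, 0.6]
finger_gap: 0.451
```

```bash
python3 st.py f6
```

```text
19.7 [ 0.4727617  -0.31674471  0.29897986] [-0.34035963  0.5629614  -0.46139906] [-0.06491791 -0.01393108  0.00049544] [3.14151456e+00 1.78058971e-04 1.88077625e+00]
```

View pics/f6.png

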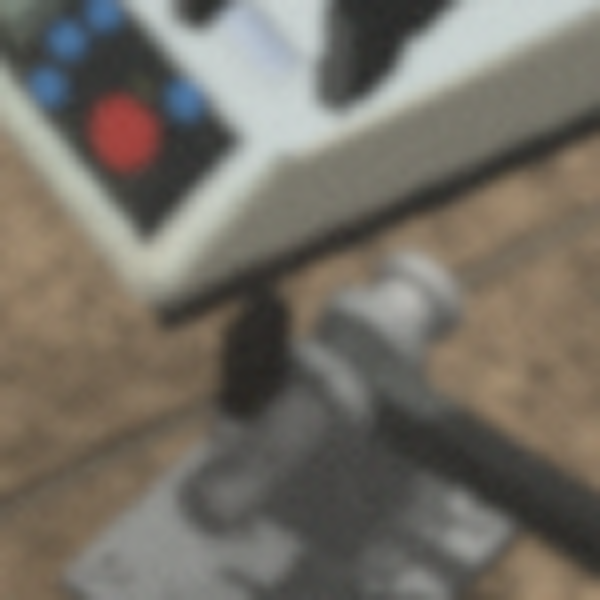

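View pics/f6t.png

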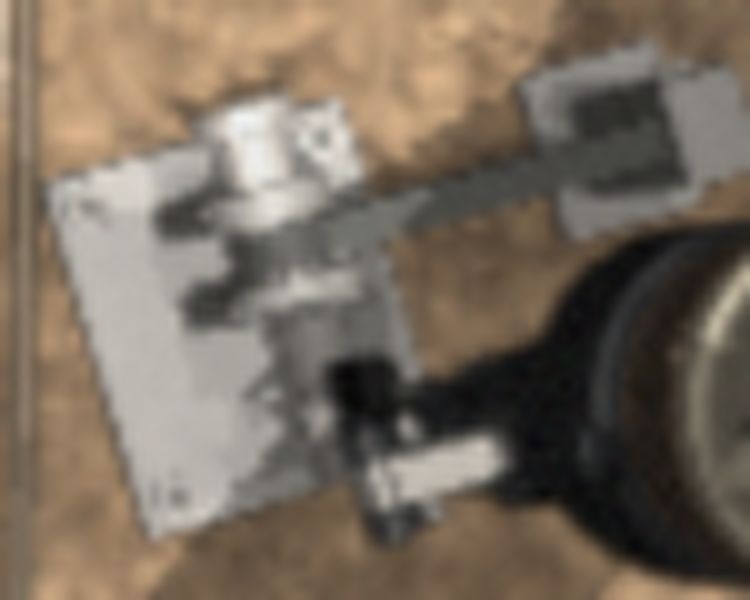

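Run:
```python
from h import *
p,b=pickle.load(open("f6.pkl","rb"))
f=lambda X,Y:((X+.5)/8-.5+260,(Y+.5)/8-.5+225)
for zc in (.080,.084,.090):
    for dz in (.016,.034,.052):
        u=proj(p,(.4735,-.3172,zc+dz)); print(zc,dz,[round((u[0]-260+.5)*8),round((u[1]-225+.5)*8)])
g=spotter.spot_point("cotter_grip",p);print([(r["centre"],r["p"]) for r in g])
h=spotter.spot_point("cotter_grip",b);print([(r["centre"],r["p"]) for r in h])
print(tri(p,f(257,350),b,((365.5)/10-.5+325,(386)/10-.5+190)))
for r in spotter.silhouettes("cotter",p)[:2]:
    ys,xs=np.nonzero(r["mask"]);print(r["p"],(xs.min()-260)*8,(xs.max()-260)*8,(ys.min()-225)*8,(ys.max()-225)*8)
```

```text
0.08 0.016 [253, 403]
0.08 0.034 [256, 361]
0.08 0.052 [258, 317]
0.084 0.016 [254, 394]
0.084 0.034 [256, 351]
0.084 0.052 [259, 308]
0.09 0.016 [255, 380]
0.09 0.034 [257, 337]
0.09 0.052 [260, 293]
[([291.4, 268.1], 0.62)]
[([361.3, 230.3], 0.45)]
(array([ 0.47518555, -0.31594627,  0.11602811]), np.float64(0.0006322866225001974))
0.52 216 288 288 440
```

Run:
```python
from h import *
p,b=pickle.load(open("f6.pkl","rb"))
for x,y in ((.4743,-.3166),(.4738,-.3172)):
  for zc in (.080,.084,.09):
    print(x,zc,[[round((u[0]-260+.5)*8),round((u[1]-225+.5)*8)] for u in (proj(p,(x,y,zc+d)) for d in(.016,.034,.052))])
q=imaging.snapshot("scene");print((observe()["time"],[(np.round(r["centre"],1),round(r["p"],2)) for r in spotter.spot_point("cotter_grip",q)]))
x=cv2.createCLAHE(3,(4,4)).apply(cv2.cvtColor(q["color"],6))[250:300,265:315]
cv2.imwrite("pics/f7.png",cv2.resize(x,None,fx=12,fy=12,interpolation=2))
for t in("sample_jar","tape_roll","brass_weight","stopper"): print(t,[(np.round(r["centre"],1),round(r["p"],2)) for r in spotter.spot_point(t,q)[:1]])
```

```text
0.4743 0.08 [[255, 401], [257, 358], [260, 315]]
0.4743 0.084 [[255, 391], [258, 349], [260, 305]]
0.4743 0.09 [[256, 377], [258, 334], [261, 290]]
0.4738 0.08 [[254, 403], [257, 360], [259, 317]]
0.4738 0.084 [[255, 393], [257, 351], [260, 307]]
0.4738 0.09 [[256, 379], [258, 336], [261, 292]]
(19.9, [(array([288.7, 269.4]), 0.56)])
sample_jar [(array([348.2, 262.7]), 0.73)]
tape_roll [(array([240.7, 247.1]), 0.7)]
brass_weight [(array([219.8, 229.8]), 0.42)]
stopper [(array([172.8, 162.1]), 0.56)]
```

View pics/f7.png

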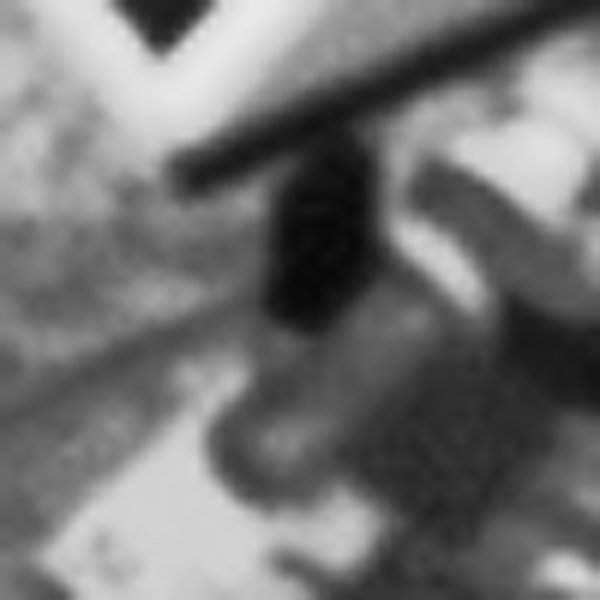

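Run:
```python
from h import *
p,b=pickle.load(open("f6.pkl","rb"))
a=np.radians(17.8);R=np.array([[np.cos(a),-np.sin(a)],[np.sin(a),np.cos(a)]])
for zc in (.080,.084,.088):
    U=np.array([proj(p,(*(np.array([.474,-.317])+R@[sx*.011,sy*.006]),zc+d)) for sx in(-1,1) for sy in(-1,1) for d in(.016,.052)])
    print(zc,U.min(0).round(1),U.max(0).round(1))
g=cv2.cvtColor(p["color"],6)
print(g[255:285,288:297:2].T)
```

```text
0.08 [286.1 259.6] [297.3 279.2]
0.084 [286.1 258.4] [297.4 278. ]
0.088 [286.2 257.2] [297.4 276.9]
[[122 120 112 103  83  61  49  60  80  86  77  65  59  57  52  50  49  50
   48  43  46  57  79  96  94  91  87  79  81  91]
 [117 116 103  83  58  49  51  60  62  55  46  45  44  38  43  42  39  39
   41  39  39  46  63  80  86  82  85  85  88  97]
 [116 104  85  64  50  47  47  47  43  45  44  43  42  42  44  43  37  41
   40  45  51  58  72  79  85  86  88  91  92  94]
 [110  91  67  53  54  64  67  58  45  43  42  43  41  42  41  43  39  45
   48  61  76  87  90  93  94  91  88  85  88  83]
 [ 94  71  57  56  79  97 100  96  90  82  83  83  85  80  73  62  62  63
   75  87  96  99 100 100 100  94  91  86  79  74]]
```

```bash
python3 -c "
from workcell import env
print(env.sign_off())"
```

```text
the job is handed in; nothing more can be done
None
```

The cotter is in the clevis pin's cross hole, with the bow snapped over the side and the collar down on the pin. I released it and handed in the job at about 20 s of the 72 s limit; no verdict was reported.

**What I did:** I gripped the cotter by its black grip and carried it over the scale with the leg tip above the cup's height. I lowered it on the hole position measured from the pictures. The leg went in on the first try, so I didn't need to search along the pin. I then pushed down in 0.5–3 mm steps. The bow took about 7 N just before the snap, and the vertical force then turned into a slight pull downward, as expected. Near the end it stalled about 2 mm high with about 6–7 N sideways. Moving the tool about 2 mm sideways relieved that and let it seat. The highest wrist forces I read in any one direction were about 7 N, but these are samples between moves, not a continuous record of the contact with the fixture.

**Last checks:**
- **Collar height:** the tool height at release puts the collar's underside at about 80 mm, which is the pin's crest.
- **Position and tilt:** the last pictures show the cotter standing upright at the hole.
- **Gripper:** it is 130 mm above the release height and reads no contact force.
- **Bystanders:** three were found within about 2 pixels of their first positions. The sample jar's point shifted about 4 pixels, which I put down to detector scatter and did not check further.

**What disagreed:** the height check from the pictures was not sharp. One reading suggested the collar was up to about 4 mm above the crest. The outline of the grip block and a second reading both fit 80 mm. I could not see the bow itself, so the snap rests on the force readings and the collar height.

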